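# Hang an S-hook on the studio rail and a pail from the hook

### The job

Take the steel S-hook out of its slotted wooden block by the red tab and hang it by its upper curl on the horizontal rail, somewhere between the two posts, and let go of it. Then hang the small blue pail by its wire bail from the hook's lower curl, so that it hangs free, upright and still. Leave the other things on the table where they are.

Things in the scene. Friction and masses are not known exactly. Their poses are not given: they have to be found in the camera images.
- rail: Fixed hanging rail: a bar 12 mm thick and about 300 mm long along its own y axis, axis 285 mm above the table, on two posts at its ends. Origin: on the table under the middle of the bar. Its -x side faces the robot (yaw within 0.15 rad).
- rail_mid (a point): Middle of the bar, on its axis; axes as the rail's. The S-hook must hang within 120 mm of it along the bar.
- hook_block: Fixed block of pale wood, 80x64x52 mm, with a slot 47 mm long (along x), 8.4 mm wide and 40 mm deep, open at the top only, in which the S-hook stands upright; lift it straight up by more than 40 mm to free it. Origin: centre of the underside. Block and pail swap places (left and right) between starts.
- s_hook: Loose S-hook of 6 mm steel wire, 70 g, in its own x-z plane, 143 mm tall plus red tab. Origin: underside of the lower curl; z up. Curls 26 mm wide inside. The shank slants straight from x=-16 mm at 124 mm height to x=+16 mm at 19 mm. It stands in the block with +x away from the robot (yaw within 0.4 rad); hung that way round, the lower curl's mouth faces the robot.
- hook_upper_tip (a point): End of the wire (axis) of the upper curl, at x=+20 mm, 108 mm above the hook's origin; the wire reaches 3 mm lower. The upper curl's mouth opens downward, between this tip and the slanting shank.
- hook_lower_tip (a point): End of the wire (axis) of the lower curl, at x=-20 mm, 35 mm above the hook's origin; the wire reaches 3 mm higher. The lower curl's mouth opens upward, between this tip and the slanting shank.
- hook_tab (a point): Middle of the red plastic grip tab on top of the S-hook: 26 mm (x) by 10 mm (y, the direction to pinch) by 32 mm high, 141 to 173 mm above the hook's origin; this point is at 160 mm.
- hook_saddle (a point): Inner top of the hook's upper curl, on the hook's centre line, 137 mm above its origin: this rests on top of the bar when hung, 6 mm above the bar's axis.
- hook_cradle (a point): Inner bottom of the hook's lower curl, 6 mm above its origin: here the bail rests when hung (bail axis 2.5 mm above it).
- pail: Loose small blue tin pail, about 120 g, 54 mm wide at the foot, 66 mm at the rim, 64 mm tall, with a stiff upright wire bail (does not fold) and a stub side grip with a wooden end that points to its -x, towards the robot at the start (yaw within 0.45 rad). Origin: centre of the underside.
- pail_bail (a point): Middle of the bail's straight top bar, on its axis, 112 mm above the pail's origin. The bar runs along the pail's y, straight for 44 mm, wire 5 mm thick; the bail is 67 mm wide lower down.
- pail_grip (a point): Middle of the wooden end of the side grip: 40 mm long (x), 12 mm thick (y, the direction to pinch), 18 mm high; 92 mm to -x of the pail's axis, 54 mm above its underside.
- breakfast_cup: Loose bystander: stoneware cup with blue leaf print, 126x158x84 mm, at the back, left of the rail. Leave it where it is.
- pigment_pot_2: Loose bystander: clear pot of pale pigment with a white screw lid, 40 mm wide, 41 mm tall, standing left of the work. Leave it where it is.
- water_glass: Loose bystander: drinking glass, 72 mm wide, 98 mm tall, at the far left corner. Leave it where it is.

How it is judged (in metres and radians):
On the way:
1. the S-hook hangs by its upper curl on the bar, let go (x of hook_saddle in the frame of rail_mid between -0.012 and 0.012 m and y of hook_saddle in the frame of rail_mid between -0.12 and 0.12 m and z of hook_saddle in the frame of rail_mid between -0.006 and 0.012 m and contact force between s_hook and rail above 0.1 N and angle between s_hook's own z axis and vertical below 0.5 rad and contact force between the fingers and s_hook below 0.05 N), for 0.3 s.
At the end, for the whole second after the job is handed in: The S-hook hangs by its upper curl on the bar (within 120 mm of its middle, tilt under 0.5 rad), let go; the bail rests in the lower curl (within 16 mm across, 25 mm along the bail); the pail is over 20 mm off the table, tilt under 0.5 rad; both under 0.1 m/s (all of step 1 and x of pail_bail in the frame of hook_cradle between -0.016 and 0.016 m and y of pail_bail in the frame of hook_cradle between -0.025 and 0.025 m and z of pail_bail in the frame of hook_cradle between -0.005 and 0.014 m and contact force between pail and s_hook above 0.3 N and height (world z) of pail above 0.02 m and angle between pail's own z axis and vertical below 0.5 rad and linear speed of each of pail, s_hook below 0.1 m/s); the robot touches nothing.
It fails at once if a bystander (cup, pigment pot, drinking glass) is moved more than 30 mm (distance of any of breakfast_cup, pigment_pot_2, water_glass from where it was at the start of the episode above 0.03 m).
It also fails if it takes over 64 s, if anything falls off the work surface, if the arm or the gripper's body presses on something with over 40 N, if the wrist force passes 120 N, or if a joint passes its speed limit or range.

### The arm

A 6-joint arm with a two-finger parallel gripper is mounted at the origin on the work surface; the furniture and walls round the work are solid. World frame = base frame: x ahead of the robot, y to its left, z up, the work surface at z = 0. Lengths are in m, angles in degrees, forces in N, time in s.
With the tool pointing down it reaches from about 0.4 to 0.825 m from the base axis. Payload 7 kg.
Tool frame: the origin (TCP) lies at the very end of the fingers, on their centre line; the grasp point (between the pads) lies 19 mm behind it; z points along the fingers, y is the line along which they close (so a half turn about z gives the same grasp; the last joint's range is limited). The gripper opens to 88 mm and grips with 3 to 60 N. Pads are 19 mm wide; open, the fingers measure 130 mm over their backs; the gripper's body (78 mm by 193 mm) begins 47 mm behind the grasp point.
Start: joints at [-46.69, 20.546, 0.682, 0, -70.136, -16.507], TCP at [0.304, -0.602, 0.227] pointing down, gripper open.
Joint ranges: [-176.03, 176.03], [-82.01, 121.73], [-58.28, 71.71], [-173.87, 95.51], [-174.79, -0.11], [-173.66, 173.66]. Speed limits (degrees/s): [136.94, 136.94, 172.46, 180, 180, 180].

### API

Orientations are given as [roll, pitch, yaw] about the fixed x, y, z axes, in that order (R = Rz(yaw) Ry(pitch) Rx(roll)).
In Python, from plant import get_state, imaging, r, finder gives the robot as it stands.
- The arm moves only by the shell command python3 -m handwheel 'ROWS' [FORCE]. ROWS is JSON, a list of rows, each a list of 5 numbers: the closure, from 0 (fully open) to 1 (shut), then the shift along the world's x, y, z in cm, then the turn about the world's z in degrees. A call has 1 to 8 rows; each row is the pose to reach, as a shift and turn from the pose commanded when the call began; what a row does not reach only later rows make up. A row lasts 1/8 s, in which the tool goes at most 62.5 mm and 10.7 degrees, less where a joint would pass 70% of its speed; a pose out of reach is approached as far as the arm can. A call with a gripper value outside its range is refused whole. The fingers move at their own pace and stop on an object; FORCE is the grip in N (left out, the last holds). Time passes only in rows, so rows that repeat a pose let the fingers close. It gives the time, the measured TCP pose, the force, the opening and the grip force at its end, in the units of the state.
- get_state(): the state, without advancing time (a new reading comes with each control period).
- imaging.capture(name): name is "side" or "top" or "wrist"; returns (picture, depth): 420x560x3 uint8, red, green, blue; 420x560 float32, m along the optical axis (not along the pixel's ray), 0 where there is no reading.
- imaging.get_calibration(name): a dict with "fx", "fy", "cx", "cy" (pixels), "rvec" (rotation vector, rad) and "tvec" (3), from world to camera coordinates, as OpenCV has them; the wrist camera has in their place "hand_eye" (4x4, takes a point from camera to tool coordinates, whose origin is the TCP and whose axes are the flange's). Camera axes: x right, y down, z forward; pixel columns grow to the right and rows downward; lengths in m; the calibration is good to about 2 mm. A picture is of the moment at which its call begins: read the wrist's pose just before it. get_calibration takes no time and is no camera call.
- r.close_job(): hands the job in; it is judged then, once.
Trained networks look in the newest picture that a camera, given by its name, has taken for a name from the list of things; names that differ only in an ending like _2 or _b are one class to them, and where a whole thing is asked for, a point or a joint stands for the part that bears it (a point fixed in the world has none). Each returns a list of dicts, best first, with "p" (0 to 1); they miss things now and then, are a little off and sometimes report something else, mostly with a low value. They report only what shows in the picture. A call takes as long as a camera call.
- finder.cut_out(camera, query): "region" (420x560 bool, what is visible of it) and "pixel" ([column, row] in pixels, amid what is visible of it).
The state is a dict: "time_s": time; "joints": joint angles; "qd": joint speeds; "joint_torque": joint torques, N m; "tcp_pos": TCP position; "eef_rot": TCP orientation; "contact_force": force on the tool from outside, world axes, zero at the start; "moment": the same for the moment, N m; "gripper_width": finger opening in m; "gripper_force": force on a finger pad.
Only numpy, scipy, OpenCV 4.12 (cv2) and the standard library are available. Lean on these libraries where they do the work, as an engineer would, in place of code of your own. Each camera call takes 0.05 s, during which the arm holds its last target. There are 200 camera calls.

## Working session

There is one attempt and no reset: what is moved stays moved. The work goes in short steps, Python scripts to look and compute and a shell command to move; the robot and the scene stay as the last step left them, time stands still between calls to the robot, and variables do not carry over. Pictures are saved under pics/ and viewed, at most 10 in all, crops included, and the job is handed in when it is done.

```bash
mkdir -p pics; cat > h.py <<'E'
import numpy as np,cv2
from scipy.spatial.transform import Rotation as R
from plant import get_state,imaging,r,finder
def cap(n):
    s=get_state();p,d=imaging.capture(n);return p,d,s
def save(n,p,c=None):
    p=p[:,:,::-1]
    if c: x0,y0,x1,y1,k=c; p=cv2.resize(p[y0:y1,x0:x1],None,fx=k,fy=k,interpolation=cv2.INTER_CUBIC)
    cv2.imwrite('pics/%s.png'%n,p)
def pts(n,d,m,s=None):
    c=imaging.get_calibration(n)
    v,u=np.nonzero(m&(d>0));z=d[v,u].astype(float)
    P=np.c_[(u-c['cx'])/c['fx']*z,(v-c['cy'])/c['fy']*z,z]
    if n=='wrist':
        T=np.array(c['hand_eye']);P=P@T[:3,:3].T+T[:3,3]
        return R.from_euler('xyz',s['eef_rot'],degrees=True).apply(P)+s['tcp_pos']
    M=R.from_rotvec(np.ravel(c['rvec'])).as_matrix();return (P-np.ravel(c['tvec']))@M
E
python3 - <<'E'
from h import *
np.set_printoptions(precision=4,suppress=True)
s=get_state();print(s['tcp_pos'],s['eef_rot'],s['time_s'])
for n in('top','side'):
    p,d,s=cap(n);save(n+'0',p)
    c=imaging.get_calibration(n);M=R.from_rotvec(np.ravel(c['rvec'])).as_matrix();print(n,'campos',-M.T@np.ravel(c['tvec']),M[2])
    for q in('s_hook','hook_tab','pail','pail_grip','pail_bail','hook_block','rail','pigment_pot_2','breakfast_cup'):
        for o in finder.cut_out(n,q)[:1]:
            P=pts(n,d,o['region']);
            if len(P)==0: print(q,'none');continue
            print(n,q,round(o['p'],2),o['pixel'],len(P),np.median(P,0),np.percentile(P,2,0),np.percentile(P,98,0))
E
```

```text
[ 0.3041 -0.602   0.2256] [ 179.9031   -0.0079 -153.2041] 0.0
top campos [ 0.3915 -0.0838  1.5366] [ 0.1009 -0.0008 -0.9949]
top s_hook 0.48 [364.9, 221.7] 37 [ 0.4985 -0.3638  0.1811] [ 0.4884 -0.3729  0.0964] [ 0.5107 -0.3585  0.1904]
top hook_tab 0.43 [369.1, 220.7] 68 [ 0.4988 -0.3653  0.1682] [ 0.4857 -0.3899  0.0368] [ 0.5142 -0.3588  0.1896]
top pail 0.68 [290.6, 222.7] 413 [ 0.4914 -0.142   0.0189] [ 0.3951 -0.1733 -0.0041] [ 0.5253 -0.1131  0.1139]
top pail_grip 0.85 [296.0, 222.3] 360 [ 0.496  -0.142   0.0165] [ 0.4154 -0.1763 -0.0025] [ 0.5277 -0.1093  0.1145]
top pail_bail 0.76 [295.6, 223.5] 330 [ 0.4961 -0.142   0.023 ] [ 0.397  -0.1698 -0.0018] [ 0.5278 -0.1112  0.115 ]
top hook_block 0.74 [360.1, 221.6] 483 [ 0.4933 -0.3608  0.0513] [ 0.4564 -0.3964  0.0002] [ 0.5423 -0.328   0.1261]
top rail 0.96 [321.3, 167.5] 1031 [ 0.6421 -0.2115  0.0399] [ 0.5956 -0.3783  0.0027] [ 0.6916 -0.0309  0.2946]
top pigment_pot_2 0.58 [248.1, 241.7] 120 [0.4385 0.0182 0.0402] [0.4186 0.0013 0.0006] [0.4555 0.038  0.0478]
top breakfast_cup 0.78 [219.3, 185.3] 1186 [0.6402 0.1261 0.0305] 
[... 446 characters left out ...]
0975]
side pail_grip 0.58 [264.4, 259.9] 555 [ 0.4889 -0.1461  0.0497] [ 0.3962 -0.1753  0.0056] [ 0.5232 -0.1081  0.109 ]
side pail_bail 0.57 [264.3, 261.2] 614 [ 0.491  -0.1461  0.0493] [ 0.3936 -0.1759  0.0009] [ 0.5295 -0.0673  0.1113]
side hook_block 0.67 [277.6, 316.1] 877 [ 0.5    -0.388   0.0475] [ 0.4585 -0.4082  0.0039] [ 0.5439 -0.336   0.0544]
side rail 0.69 [336.6, 255.7] 1569 [ 0.6521 -0.3371  0.1072] [ 0.603  -0.3848  0.003 ] [ 0.6899 -0.0386  0.2908]
side pigment_pot_2 0.74 [249.1, 237.8] 147 [0.4387 0.0075 0.0285] [ 0.4208 -0.0014  0.0013] [0.4567 0.0297 0.0426]
side breakfast_cup 0.73 [298.1, 206.9] 744 [0.6311 0.1503 0.0552] [ 0.5762  0.0529 -0.0022] [0.7116 0.2809 0.0866]
```

```bash
python3 - <<'E'
from h import *
a=cv2.imread('pics/top0.png')[130:270,210:410];b=cv2.imread('pics/side0.png')[150:370,190:450]
a=cv2.resize(a,(800,560),interpolation=3);cv2.imwrite('pics/topc.png',a)
cv2.imwrite('pics/sidec.png',cv2.resize(b,None,fx=2.7,fy=2.7,interpolation=3))
E
```

```text
(no output)
```

View pics/topc.png

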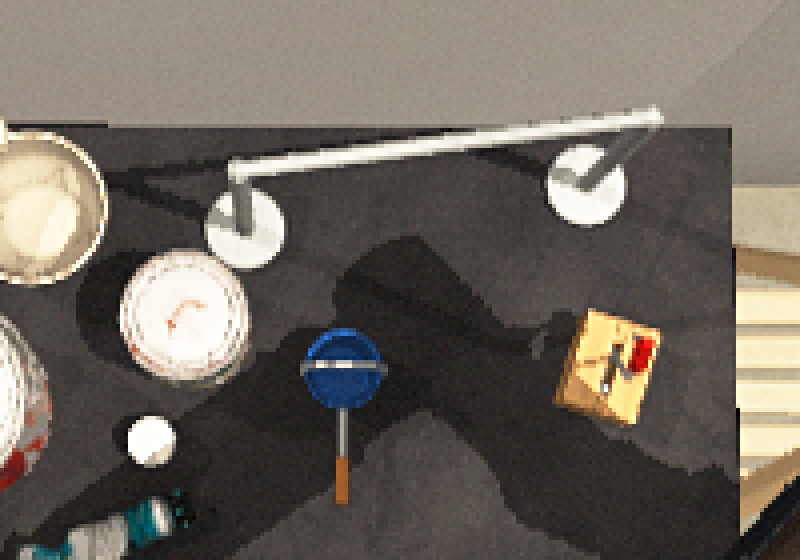

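View pics/sidec.png

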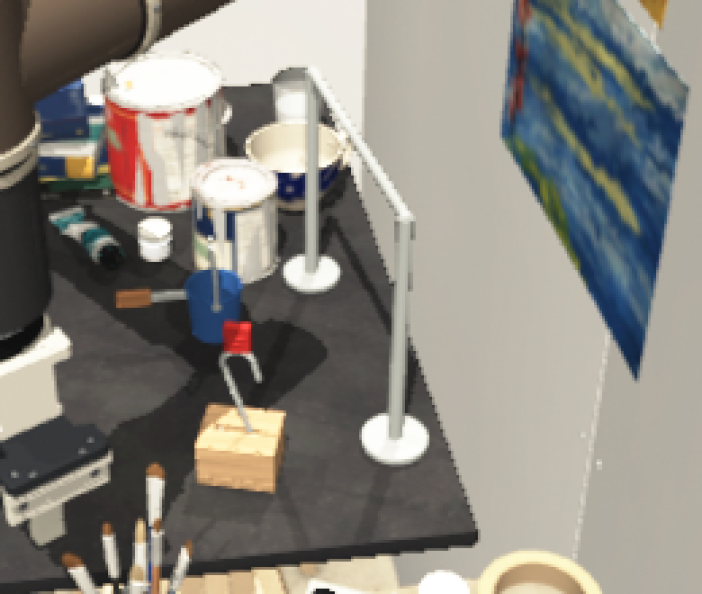

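The top view shows the block on the right with the red tab at crop (640,355). The pail is in the middle, with its grip towards the robot at (342,480). The rail runs behind, slightly yawed. A paint can stands left of the pail. Now I measure these precisely.

```bash
python3 - <<'E'
from h import *
np.set_printoptions(precision=4,suppress=True)
def ax(P):
    c=P[:,:2].mean(0);u,s,v=np.linalg.svd(P[:,:2]-c,full_matrices=False);return np.degrees(np.arctan2(v[0,1],v[0,0])),s/np.sqrt(len(P))
for n in('top','side'):
    p,d,s=cap(n);P=pts(n,d,d>=-1) ;I=np.nonzero(d>0);C=p[I].astype(int);hsv=cv2.cvtColor(p,cv2.COLOR_RGB2HSV)[I].astype(int)
    def rep(t,m):
        Q=P[m]
        if len(Q)>3: print(n,t,len(Q),'med',np.median(Q,0),'mean',Q.mean(0),Q.min(0),Q.max(0),ax(Q))
    x,y,z=P.T
    rep('bar',(z>.27)&(z<.31)&(x>.58)&(x<.7)&(y<-.04)&(y>-.37))
    box=(abs(x-.5)<.06)&(abs(y+.365)<.06)
    rep('tab',box&(z>.13)&(hsv[:,1]>150)&((hsv[:,0]<12)|(hsv[:,0]>168)))
    rep('tabtop',box&(z>.172)&(hsv[:,1]>100))
    rep('blocktop',box&(abs(z-.052)<.008)&(abs(hsv[:,0]-18)<8))
    pb=(x>.36)&(x<.56)&(abs(y+.145)<.06)
    rep('grip',pb&(z>.03)&(hsv[:,0]<20)&(hsv[:,1]>110))
    rep('bail',pb&(z>.1)&(z<.125))
    rep('pail blue',pb&(z>.0)&(abs(hsv[:,0]-110)<12)&(hsv[:,1]>130))
    rep('can',(abs(x-.53)<.06)&(abs(y+.03)<.06)&(z>.02))
    rep('wall',(x>.7)&(abs(y+.2)<.1)&(z>.1))
E
```

```text
top bar 471 med [ 0.642  -0.2034  0.2896] mean [ 0.6422 -0.2045  0.2894] [ 0.6154 -0.3615  0.2712] [ 0.6695 -0.0515  0.2989] (np.float64(-82.57324516660267), array([0.0925, 0.0036]))
top tab 37 med [ 0.5014 -0.3644  0.1833] mean [ 0.5009 -0.3649  0.181 ] [ 0.4884 -0.3744  0.1581] [ 0.5123 -0.3591  0.1958] (np.float64(157.48821293792392), array([0.0074, 0.0029]))
top tabtop 151 med [ 0.4589 -0.4046  0.6351] mean [ 0.4667 -0.3989  0.5367] [ 0.4409 -0.4248  0.1773] [ 0.5111 -0.3593  0.6576] (np.float64(-136.68229630563846), array([0.0264, 0.0097]))
top blocktop 306 med [ 0.4923 -0.3587  0.052 ] mean [ 0.4973 -0.3613  0.052 ] [ 0.4551 -0.4068  0.0441] [ 0.5466 -0.3248  0.0599] (np.float64(172.3406656999019), array([0.0249, 0.0186]))
top grip 36 med [ 0.4066 -0.1396  0.0624] mean [ 0.4066 -0.1396  0.0617] [ 0.3885 -0.1431  0.0511] [ 0.425  -0.136   0.0668] (np.float64(179.42479142409044), array([0.0114, 0.0027]))
top bail 24 med [ 0.4971 -0.1492  0.114 ] mean [ 0.4965 -0.1449  0.1125] [ 0.4942 -0.1707  0.1012] [ 0.4982 -0.1124  0.1194] (np.float64(-91.58980742932633), array([0.0182, 0.001
[... 1532 characters left out ...]
] mean [ 0.4981 -0.1524  0.1106] [ 0.4961 -0.1741  0.1004] [ 0.5007 -0.1211  0.1156] (np.float64(-90.53151756018191), array([0.0168, 0.0014]))
side pail blue 369 med [ 0.4938 -0.1566  0.0431] mean [ 0.4969 -0.1449  0.0409] [ 0.47   -0.1769  0.0011] [ 0.5296 -0.1065  0.0678] (np.float64(-98.11746827953945), array([0.0238, 0.0167]))
side can 1140 med [ 0.5351 -0.0461  0.0973] mean [ 0.5353 -0.0367  0.0868] [ 0.4856 -0.0692  0.0202] [0.5894 0.0299 0.1235] (np.float64(170.11670204601626), array([0.0282, 0.0258]))
side wall 6027 med [ 0.8072 -0.211   0.5181] mean [ 0.8062 -0.2063  0.4943] [ 0.7992 -0.3     0.1002] [ 0.8114 -0.1001  0.8109] (np.float64(-91.35915523743614), array([0.0587, 0.002 ]))
```

```bash
python3 -m handwheel '[[0,0,0,4,0],[0,3,4,6,-8],[0,7,8,6,-16],[0,11,12,6,-24],[0,14,16,6,-32],[0,17,20,6,-40],[0,19.8,23.5,6,-42],[0,19.8,23.5,6,-42]]' 15; python3 - <<'E'
from h import *
np.set_printoptions(precision=4,suppress=True)
p,d,s=cap('wrist');save('w1',p);print(s['tcp_pos'],s['eef_rot'],s['time_s'])
P=pts('wrist',d,d>=-1,s);I=np.nonzero(d>0);hsv=cv2.cvtColor(p,cv2.COLOR_RGB2HSV)[I].astype(int);x,y,z=P.T
m=(z>.14)&(z<.2)&(hsv[:,1]>120)&((hsv[:,0]<12)|(hsv[:,0]>168))
for t,Q in(('tab',P[m]),('tabtop',P[m&(z>.18)]),('block',P[(abs(z-.052)<.006)&(abs(hsv[:,0]-18)<9)])):
    if len(Q)<9: print(t,len(Q));continue
    print(t,len(Q),Q.min(0),Q.max(0),np.median(Q,0),cv2.minAreaRect((Q[:,:2]*1000).astype(np.float32)))
E
```

```text
time_s: 2.1
tcp_pos: [0.5041, -0.3652, 0.2866]
eef_rot: [180.0, 0.0, 165.0]
contact_force: [-0.6, -0.0, -0.1]
gripper_width: 0.0875
gripper_force: 0.0
[ 0.5041 -0.3652  0.2866] [179.9862   0.0178 164.985 ] 2.1
tab 405 [ 0.4887 -0.3746  0.1578] [ 0.5147 -0.3585  0.1875] [ 0.4994 -0.3655  0.1849] ((501.88079833984375, -366.138671875), (10.31446647644043, 26.095977783203125), 74.46759033203125)
tabtop 346 [ 0.4888 -0.3746  0.1803] [ 0.5147 -0.3585  0.1875] [ 0.5012 -0.3661  0.185 ] ((501.9980773925781, -366.4225158691406), (9.834427833557129, 26.033912658691406), 72.54083251953125)
block 4111 [ 0.2364 -0.607   0.046 ] [ 0.7152 -0.0295  0.058 ] [ 0.4816 -0.3882  0.0524] ((474.80865478515625, -318.27459716796875), (478.8314208984375, 576.7314453125), 0.19231940805912018)
```

View pics/w1.png

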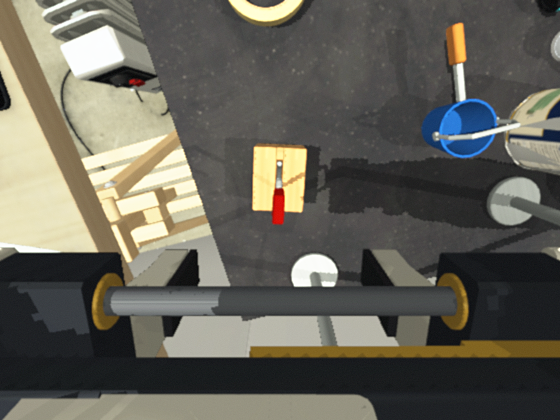

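The wrist view shows the tab, standing in the block at (278,205), square to the fingers. I descend, grip it, and lift it 6 cm.

```bash
python3 -m handwheel '[[0,-0.2,-0.1,-4,-1.5],[0,-0.2,-0.1,-8,-1.5],[0,-0.2,-0.1,-11,-1.5],[0,-0.2,-0.1,-13.5,-1.5],[0,-0.2,-0.1,-13.5,-1.5],[1,-0.2,-0.1,-13.5,-1.5],[1,-0.2,-0.1,-13.5,-1.5],[1,-0.2,-0.1,-13.5,-1.5]]' 25; python3 -m handwheel '[[1,0,0,0,0],[1,0,0,0,0],[1,0,0,2,0],[1,0,0,4,0],[1,0,0,6,0],[1,0,0,6,0]]'
```

```text
time_s: 3.15
tcp_pos: [0.5007, -0.3687, 0.1526]
eef_rot: [-180.0, 0.1, 163.3]
contact_force: [-0.4, 0.1, -0.1]
gripper_width: 0.0631
gripper_force: 0.0
time_s: 3.9
tcp_pos: [0.5012, -0.3689, 0.2133]
eef_rot: [-180.0, 0.2, 163.3]
contact_force: [-0.2, -0.0, -1.0]
gripper_width: 0.0033
gripper_force: 0.0
```

The fingers close slowly, and at 3 mm they have missed the tab. I look before retrying.

```bash
cat > tab.py <<'E'
from h import *
np.set_printoptions(precision=4,suppress=True)
s=get_state();print(s['gripper_width'],s['gripper_force'])
p,d,s=cap('wrist');print(s['tcp_pos'],s['eef_rot'],s['time_s'])
for n in('wrist','side','top'):
    if n!='wrist': p,d,s=cap(n)
    save(n+'_%.2f'%s['time_s'],p)
    P=pts(n,d,d>=-1,s);I=np.nonzero(d>0);hsv=cv2.cvtColor(p,cv2.COLOR_RGB2HSV)[I].astype(int);x,y,z=P.T
    Q=P[(z>.1)&(z<.45)&(y<-.1)&(x>.4)&(x<.7)&(hsv[:,1]>120)&((hsv[:,0]<12)|(hsv[:,0]>168))]
    if len(Q)>5: print(n,len(Q),Q.min(0),Q.max(0),np.median(Q,0),cv2.minAreaRect((Q[:,:2]*1000).astype(np.float32)))
E
python3 tab.py; python3 -m handwheel '[[0,0,0,3,0],[0,0,0,6,0],[0,0,0,6,0],[0,0,0,6,0],[0,0,0,6,0],[0,0,0,6,0],[0,0,0,6,0],[0,0,0,6,0]]';python3 tab.py
```

```text
0.0033402059205209548 0.0
[ 0.5012 -0.3689  0.2133] [-179.9711    0.1852  163.3187] 3.9
wrist 712 [ 0.4885 -0.3745  0.1564] [ 0.5142 -0.3585  0.2317] [ 0.4953 -0.3649  0.1849] ((501.8308410644531, -366.3409423828125), (10.713553428649902, 26.258272171020508), 72.7401123046875)
side 274 [ 0.4912 -0.7098  0.1001] [ 0.6075 -0.3605  0.187 ] [ 0.5782 -0.6929  0.1171] ((544.8790283203125, -534.3118896484375), (34.013450622558594, 362.76397705078125), 15.742094039916992)
top 70 [ 0.4012 -0.7479  0.1031] [ 0.6053 -0.6704  0.3348] [ 0.5805 -0.6814  0.1147] ((499.7042236328125, -691.0964965820312), (204.54412841796875, 68.57060241699219), 13.29936408996582)
time_s: 5.05
tcp_pos: [0.5003, -0.3684, 0.2714]
eef_rot: [180.0, -0.0, 163.3]
contact_force: [-0.1, 0.6, 0.3]
gripper_width: 0.075
gripper_force: 0.0
0.07501946836697762 0.0
[ 0.5003 -0.3684  0.2714] [179.998   -0.0144 163.3025] 5.05
wrist 468 [ 0.4883 -0.3743  0.1576] [ 0.5152 -0.3585  0.1873] [ 0.4989 -0.3656  0.1849] ((501.8673400878906, -366.7123718261719), (10.908283233642578, 26.590070724487305), 74.04204559326172)
side 275 [ 0.4373 -0.7101  0.1008] [ 0.6079 -0.3622  0.3807] [ 0.5784 -0.6926  0.1167] ((514.378173828125, -543.4776611328125), (98.23030090332031, 360.3207702636719), 15.876113891601562)
top 84 [ 0.4012 -0.749   0.1008] [ 0.6054 -0.3217  0.3812] [ 0.5784 -0.6787  0.1174] ((459.5499572753906, -531.4947509765625), (204.61843872070312, 397.39111328125), 14.00058650970459)
```

Hook undisturbed. I retry with longer closing, starting from a partly closed gripper.

```bash
python3 -m handwheel '[[0.3,0.2,0.2,-4,0],[0.5,0.2,0.2,-8,0],[0.5,0.2,0.2,-11,0],[0.5,0.2,0.2,-12,0],[0.5,0.2,0.2,-12,0],[1,0.2,0.2,-12,0],[1,0.2,0.2,-12,0],[1,0.2,0.2,-12,0]]' 25; python3 -m handwheel '[[1,0,0,0,0],[1,0,0,0,0],[1,0,0,0,0],[1,0,0,0,0]]'
```

```text
time_s: 6.2
tcp_pos: [0.5026, -0.3666, 0.1523]
eef_rot: [-180.0, 0.1, 163.3]
contact_force: [-0.7, 0.7, 0.4]
gripper_width: 0.0197
gripper_force: 0.0
time_s: 6.7
tcp_pos: [0.5025, -0.3667, 0.1518]
eef_rot: [-180.0, 0.0, 163.3]
contact_force: [0.4, -0.6, 1.8]
gripper_width: 0.0097
gripper_force: 25.0
```

```bash
python3 -m handwheel '[[1,0,0,3,0],[1,0,0,7,0],[1,0,0,12,0],[1,2,3,17,6],[1,4,7,20.5,12],[1,6,11,20.5,18],[1,7,15.1,20.5,24],[1,7,15.1,20.5,24]]'; python3 - <<'E'
from h import *
np.set_printoptions(precision=4,suppress=True)
s=get_state();print(s['tcp_pos'],s['eef_rot'],s['gripper_width'],s['gripper_force'])
for n in('side','wrist'):
    p,d,s=cap(n);save('st_'+n,p)
    P=pts(n,d,d>=-1,s);I=np.nonzero(d>0);hsv=cv2.cvtColor(p,cv2.COLOR_RGB2HSV)[I].astype(int);x,y,z=P.T
    m=(z>.27)&(z<.305)&(x>.6)&(x<.69)&(y<-.06)&(y>-.36)
    Q=P[m]
    if len(Q)>9:
        f=np.polyfit(Q[:,1],Q[:,0],1);print(n,len(Q),'bar x at -.215',np.polyval(f,-.215),f,Q[:,2].max(),Q[:,1].min(),Q[:,1].max())
    Q=P[(z>.3)&(z<.45)&(abs(y+.215)<.05)&(hsv[:,1]>120)&((hsv[:,0]<12)|(hsv[:,0]>168))]
    if len(Q)>5: print(n,'tab',len(Q),Q.min(0),Q.max(0),np.median(Q,0),cv2.minAreaRect((Q[:,:2]*1000).astype(np.float32)))
a=cv2.imread('pics/st_side.png')[130:340,220:420];cv2.imwrite('pics/st_sidec.png',cv2.resize(a,None,fx=2.8,fy=2.8,interpolation=3))
E
```

```text
time_s: 7.7
tcp_pos: [0.5729, -0.2128, 0.3561]
eef_rot: [179.9, -0.0, -172.4]
contact_force: [0.8, -0.1, -0.0]
gripper_width: 0.0102
gripper_force: 25.0
[ 0.5729 -0.2128  0.3561] [ 179.9425   -0.0303 -172.4468] 0.010225645865325898 24.99886304140091
side 307 bar x at -.215 0.6435351322528733 [-0.1318  0.6152] 0.29442511081366873 -0.35992076397116035 -0.06002185391825161
side tab 50 [ 0.5603 -0.2461  0.3312] [ 0.8047 -0.2163  0.4492] [ 0.8033 -0.2299  0.3838] ((682.4185791015625, -231.22146606445312), (26.389591217041016, 244.44044494628906), 89.18328094482422)
wrist tab 1049 [ 0.5401 -0.221   0.3586] [ 0.5848 -0.2081  0.4362] [ 0.5603 -0.2155  0.3867] ((562.2283935546875, -215.56581115722656), (44.638607025146484, 10.989480972290039), 8.528651237487793)
```

View pics/st_sidec.png

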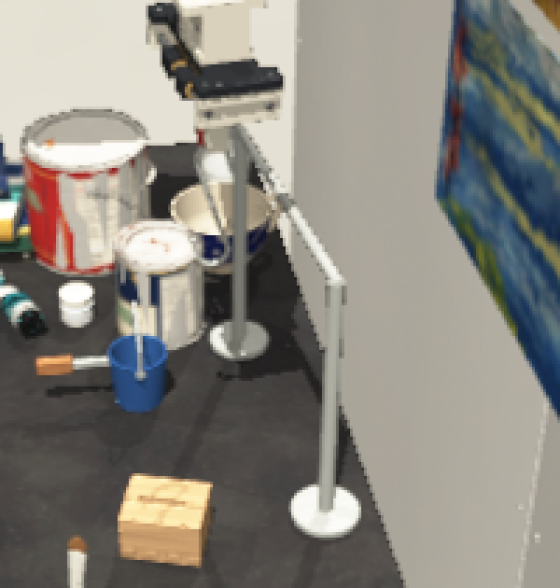

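The hook is held upright at crop (215,220), in front of the bar and above it. I move over the bar and lower.

```bash
python3 -m handwheel '[[1,3,0,0,0],[1,6,0,0,0],[1,6.9,0,0,0],[1,6.9,0,0,0],[1,6.9,0,-2,0],[1,6.9,0,-4,0],[1,6.9,0,-5,0],[1,6.9,0,-5,0]]'; python3 -m handwheel '[[1,0,0,-0.5,0],[1,0,0,-1,0],[1,0,0,-1,0]]'
```

```text
time_s: 8.8
tcp_pos: [0.6409, -0.2157, 0.3066]
eef_rot: [-180.0, -0.0, -172.7]
contact_force: [0.4, 0.3, -0.6]
gripper_width: 0.0098
gripper_force: 25.0
time_s: 9.18
tcp_pos: [0.6422, -0.2154, 0.2968]
eef_rot: [-180.0, 0.1, -172.7]
contact_force: [2.9, -0.2, -0.6]
gripper_width: 0.0094
gripper_force: 25.0
```

```bash
python3 - <<'E'
from h import *
p,d,s=cap('side');print(s['contact_force'],s['moment'],s['tcp_pos']);save('hang1',p,(270,140,370,240,6))
E
```

```text
[ 2.87135456 -0.16561716 -0.60429426] [ 0.06245241 -1.16334597 -0.02674847] [ 0.6421753  -0.21540414  0.29683623]
```

View pics/hang1.png

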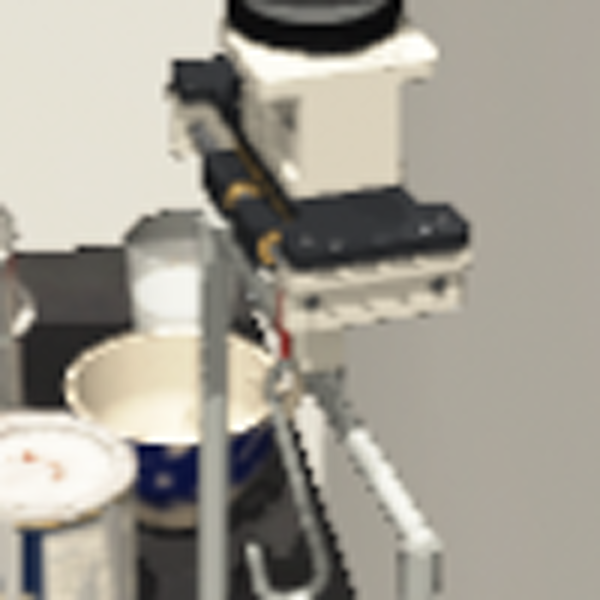

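```bash
python3 - <<'E'
from h import *
c=imaging.get_calibration('side');K=np.array([[c['fx'],0,c['cx']],[0,c['fy'],c['cy']],[0,0,1]])
s=get_state();t=np.array(s['tcp_pos']);o=t-[0,0,.1398];a=np.radians(7.3);ux=np.array([np.cos(a),np.sin(a),0])
L={'bar-.215':[.6436,-.215,.285],'bar-.3':[.6548,-.3,.285],'bar-.06':[.623,-.06,.285]}
for n,x,z in(('saddle',0,.14),('tip',.02,.108),('shankT',-.016,.124),('shankB',.016,.019),('ltip',-.02,.035),('tabtop',0,.173)):L[n]=o+ux*x+[0,0,z]
for k,v in L.items():
    q=cv2.projectPoints(np.array([v],float),np.ravel(c['rvec']),np.ravel(c['tvec']),K,None)[0].ravel();print(k,(q-[270,140])*6)
p,d,_=cap('side');P=pts('side',d,d>=-1);x,y,z=P.T
for lo,hi in((-.36,-.30),(-.3,-.24),(-.2,-.15),(-.15,-.06)):
    Q=P[(z>.272)&(z<.3)&(x>.6)&(x<.69)&(y>lo)&(y<hi)]
    if len(Q): print(lo,len(Q),(Q[:,0]-(.6152-.1318*Q[:,1])).mean(),np.median(Q,0))
E
```

```text
bar-.215 [304.64830296 372.59527417]
bar-.3 [366.75861284 470.15652781]
bar-.06 [205.98253613 218.18723928]
saddle [302.15497431 350.64640178]
tip [341.91358828 404.05180701]
shankT [268.05829668 385.72773919]
shankB [328.70132636 563.85276727]
ltip [257.09318734 547.85920705]
tabtop [303.71355104 287.50568383]
-0.36 87 7.887426348239762e-06 [ 0.65878962 -0.33878976  0.28811479]
-0.3 60 0.0001540288736549304 [ 0.65075325 -0.27038316  0.28901214]
-0.2 9 -0.0022691519088017253 [ 0.6334551 -0.1579639  0.2886703]
-0.15 58 -0.001344595154138189 [ 0.62772603 -0.10414639  0.28840055]
```

A steady +x push suggests the hook sits too far toward the robot, with the outer arm of its curl touching the bar. I nudge +x.

```bash
python3 -m handwheel '[[1,0.2,0,0,0],[1,0.4,0,0,0],[1,0.4,0,0,0]]'; python3 -m handwheel '[[1,0,0,-0.2,0],[1,0,0,-0.2,0],[1,0,0,-0.2,0]]'
```

```text
time_s: 9.65
tcp_pos: [0.6452, -0.2155, 0.2962]
eef_rot: [180.0, -0.1, -172.7]
contact_force: [-0.3, 0.4, -0.9]
gripper_width: 0.0097
gripper_force: 25.0
time_s: 10.02
tcp_pos: [0.6453, -0.2155, 0.2946]
eef_rot: [-180.0, 0.0, -172.7]
contact_force: [0.3, -0.3, -0.0]
gripper_width: 0.0101
gripper_force: 25.0
```

```bash
python3 -m handwheel '[[1,0,0,-0.1,0],[1,0,0,-0.2,0],[1,0,0,-0.2,0]]';  python3 -m handwheel '[[1,0,0,-0.1,0],[1,0,0,-0.1,0]]'
```

```text
time_s: 10.4
tcp_pos: [0.6457, -0.2157, 0.2942]
eef_rot: [-179.9, 0.1, -172.7]
contact_force: [-1.3, -0.0, 6.5]
gripper_width: 0.0098
gripper_force: 25.0
time_s: 10.65
tcp_pos: [0.6458, -0.2157, 0.294]
eef_rot: [-179.9, 0.2, -172.7]
contact_force: [-3.2, 2.2, 9.8]
gripper_width: 0.0097
gripper_force: 25.0
```

It has seated, with a vertical contact at the expected height. I relieve the load and open slowly.

```bash
python3 -m handwheel '[[1,0,0,0.2,0],[1,0,0,0.2,0],[0.85,0,0,0.2,0],[0.85,0,0,0.2,0],[0.6,0,0,0.2,0],[0.5,0,0,0.2,0],[0.5,0,0,0.2,0],[0.5,0,0,0.2,0]]' 5; python3 -m handwheel '[[0.5,0,0,3,0],[0.5,0,0,7,0],[0.5,0,0,8,0],[0.5,-5,0,8,0],[0.4,-10,0,8,0],[0.4,-12,0,8,0],[0.4,-12,0,8,0]]'; python3 - <<'E'
from h import *
p,d,s=cap('side');save('hang2',p,(240,140,370,240,6))
E
```

```text
time_s: 11.65
tcp_pos: [0.6453, -0.2155, 0.2935]
eef_rot: [180.0, -0.0, -172.7]
contact_force: [0.5, -0.3, -0.6]
gripper_width: 0.0428
gripper_force: 0.0
time_s: 12.52
tcp_pos: [0.524, -0.2155, 0.3745]
eef_rot: [-180.0, 0.1, -172.7]
contact_force: [0.0, 0.0, 1.0]
gripper_width: 0.0526
gripper_force: 0.0
```

View pics/hang2.png

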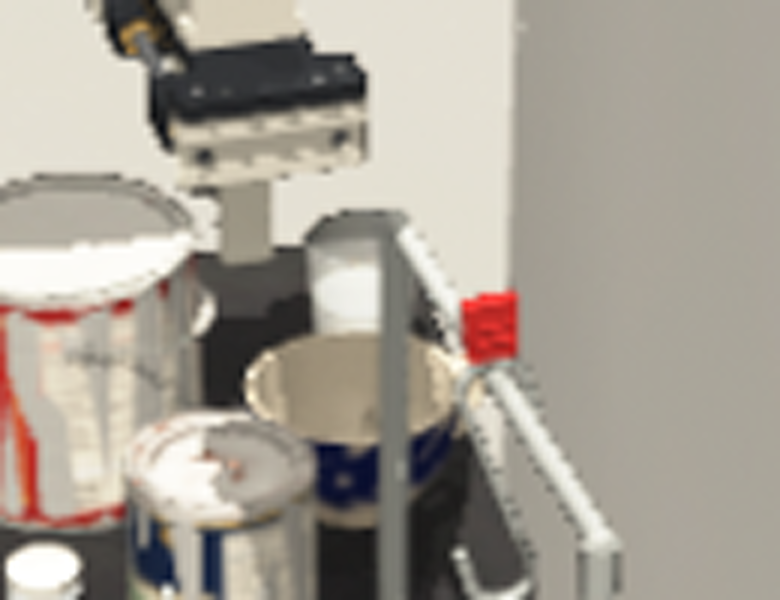

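The hook hangs on the bar on its own, with the red tab at (490,325) and the lower curl at (490,580). Now to hover over the pail grip.

```bash
python3 -m handwheel '[[0.3,-4,0,0,0],[0.3,-8,3,-3,-4],[0.3,-11.7,7.4,-8,-8.3],[0.3,-11.7,7.4,-13,-8.3],[0.3,-11.7,7.4,-17,-8.3],[0.3,-11.7,7.4,-18,-8.3],[0.3,-11.7,7.4,-18,-8.3]]'; cat > m.py <<'E'
from h import *
np.set_printoptions(precision=4,suppress=True)
s=get_state();print(s['tcp_pos'],s['eef_rot'],s['gripper_width'])
for n in('wrist','side','top'):
    p,d,s=cap(n);save('m_%s_%.2f'%(n,s['time_s']),p)
    P=pts(n,d,d>=-1,s);I=np.nonzero(d>0);hsv=cv2.cvtColor(p,cv2.COLOR_RGB2HSV)[I].astype(int);x,y,z=P.T;H,S=hsv[:,0],hsv[:,1]
    red=(S>120)&((H<12)|(H>168))
    for t,m in(('grip',(x>.37)&(x<.45)&(abs(y+.14)<.04)&(z>.045)&(z<.075)&(H<20)&(S>110)),('bail',(abs(x-.5)<.03)&(abs(y+.14)<.05)&(z>.105)&(z<.125)),
      ('tab',red&(abs(x-.645)<.04)&(abs(y+.215)<.03)&(z>.29)&(z<.34)),
      ('lcurl',(x>.6)&(x<.68)&(abs(y+.215)<.025)&(z>.145)&(z<.2))):
        Q=P[m]
        if len(Q)>4: print(n,t,len(Q),Q.min(0),Q.max(0),np.median(Q,0),np.round(sum(map(list,(cv2.minAreaRect((Q[:,:2]*1000).astype(np.float32))[:2])),[]),1),cv2.minAreaRect((Q[:,:2]*1000).astype(np.float32))[2])
E
python3 m.py
```

```text
time_s: 13.45
tcp_pos: [0.4091, -0.1416, 0.1938]
eef_rot: [-180.0, -0.0, 179.0]
contact_force: [0.8, -0.4, 1.4]
gripper_width: 0.0613
gripper_force: 0.0
[ 0.4091 -0.1416  0.1938] [-179.9675   -0.0481  179.0139] 0.061290998641501594
wrist grip 542 [ 0.3862 -0.1454  0.0482] [ 0.4257 -0.1336  0.0659] [ 0.4044 -0.1395  0.0632] [ 406.  -139.5   11.4   39.5] 89.25774383544922
wrist bail 295 [ 0.4954 -0.1665  0.1097] [ 0.5007 -0.1142  0.1165] [ 0.4973 -0.1412  0.1146] [ 497.7 -140.4    5.    52.2] 1.5118292570114136
side grip 73 [ 0.389  -0.1498  0.0454] [ 0.4263 -0.1306  0.0655] [ 0.4077 -0.1437  0.058 ] [ 407.6 -140.1   19.2   37.2] 89.57015228271484
side bail 20 [ 0.4959 -0.1693  0.1065] [ 0.5007 -0.1202  0.1168] [ 0.4981 -0.1485  0.1135] [ 498.3 -144.7   49.1    4.7] 89.60355377197266
side tab 95 [ 0.6302 -0.2275  0.2956] [ 0.6552 -0.2105  0.3278] [ 0.6429 -0.2203  0.3132] [ 642.5 -218.5   26.2   15.6] 5.246876239776611
side lcurl 60 [ 0.6282 -0.2219  0.1544] [ 0.6674 -0.2119  0.1962] [ 0.6541 -0.2168  0.1711] [ 647.8 -217.2   39.8    9.1] 5.441043376922607
top bail 24 [ 0.4939 -0.1673  0.1053] [ 0.4979 -0.1123  0.119 ] [ 0.4973 -0.1461  0.1128] [ 496.  -139.8   55.     3.8] 89.49790954589844
top tab 45 [ 0.6283 -0.2257  0.2912] [ 0.6525 -0.2097  0.3302] [ 0.6394 -0.2157  0.3266] [ 639.6 -215.7   16.6   23.1] 78.538818359375
top lcurl 18 [ 0.628  -0.219   0.1553] [ 0.6579 -0.2117  0.1921] [ 0.6435 -0.2152  0.1629] [ 643.  -215.9   29.8    5.5] 6.231686115264893
```

```bash
python3 -m handwheel '[[0.4,-0.2,0.1,-4,0],[0.5,-0.3,0.1,-8,0],[0.5,-0.3,0.1,-12,0],[0.5,-0.3,0.1,-15,0],[0.5,-0.3,0.1,-15.7,0],[0.7,-0.3,0.1,-15.7,0],[0.8,-0.3,0.1,-15.7,0],[0.8,-0.3,0.1,-15.7,0]]' 50; python3 -m handwheel '[[1,0,0,0,0],[1,0,0,0,0],[1,0,0,0,0],[1,0,0,0,0]]'
```

```text
time_s: 14.6
tcp_pos: [0.4062, -0.1404, 0.0376]
eef_rot: [180.0, 0.1, 179.0]
contact_force: [-0.1, -0.5, 0.4]
gripper_width: 0.0204
gripper_force: 0.0
time_s: 15.1
tcp_pos: [0.4055, -0.1405, 0.0367]
eef_rot: [-180.0, 0.0, 179.0]
contact_force: [-1.3, -0.8, 5.0]
gripper_width: 0.0116
gripper_force: 50.0
```

Gripped. The bail has to pass over the lower tip while the rim passes under the curl, a window of about 7 mm in height. I stage in front at that height and measure.

```bash
python3 -m handwheel '[[1,0,0,2,0],[1,0,0,5,0],[1,0,-3,7,2],[1,2,-6,8.6,5],[1,5,-8.6,8.6,7.4],[1,7.5,-8.6,8.6,7.4],[1,8.5,-8.6,8.6,7.4],[1,8.5,-8.6,8.6,7.4]]'; cat > m2.py <<'E'
from h import *
import sys
np.set_printoptions(precision=4,suppress=True)
s=get_state();print(s['tcp_pos'],s['eef_rot'],s['gripper_width']);t=np.array(s['tcp_pos']);yaw=np.radians(s['eef_rot'][2]+180)
e=t+np.array([np.cos(yaw)*.0917,np.sin(yaw)*.0917,.0753]);print('expected bail',e)
for n in('wrist','side','top'):
    p,d,s=cap(n);save('m2_%s_%.2f'%(n,s['time_s']),p)
    P=pts(n,d,d>=-1,s);I=np.nonzero(d>0);hsv=cv2.cvtColor(p,cv2.COLOR_RGB2HSV)[I].astype(int);H,S=hsv[:,0],hsv[:,1]
    D=P-e;c,q=np.cos(yaw),np.sin(yaw);u=D[:,0]*c+D[:,1]*q;v=-D[:,0]*q+D[:,1]*c;w=D[:,2]
    def rep(k,m):
        Q=np.c_[u,v,w][m]*1000
        if len(Q)>4: print(n,k,len(Q),'med',np.median(Q,0).round(1),np.percentile(Q,[3,97],0).round(1).tolist())
    rep('bail',(abs(u)<.012)&(abs(v)<.02)&(abs(w)<.015))
    rep('rim/blue',(abs(u)<.045)&(abs(v)<.04)&(w>-.12)&(w<-.02)&(abs(H-110)<12)&(S>130))
    X,Y,Z=P.T
    for k,m in(('tab',(S>120)&((H<12)|(H>168))&(abs(X-.645)<.04)&(abs(Y+.215)<.03)&(Z>.29)&(Z<.34)),
      ('lc low',(X>.615)&(X<.68)&(abs(Y+.216)<.012)&(Z>.15)&(Z<.165)&(S<90)),('lc mid',(X>.615)&(X<.68)&(abs(Y+.216)<.012)&(Z>.165)&(Z<.2)&(S<90)),('shank',(X>.615)&(X<.68)&(abs(Y+.216)<.012)&(Z>.2)&(Z<.26)&(S<90))):
        rep(k+' rel. to bail',m)
E
python3 m2.py
```

```text
time_s: 16.1
tcp_pos: [0.49, -0.2261, 0.1218]
eef_rot: [180.0, -0.1, -173.6]
contact_force: [-0.8, -0.5, -1.2]
gripper_width: 0.0118
gripper_force: 49.9
[ 0.49   -0.2261  0.1218] [ 179.9671   -0.0896 -173.5893] 0.011784027837619884
expected bail [ 0.5811 -0.2159  0.1971]
wrist rim/blue 341 med [ -25.5   -5.3 -100.3] [[-27.3, -14.8, -109.8], [-22.4, 14.3, -93.6]]
side bail 15 med [-0.2  0.4  0.5] [[-1.6, -18.3, -1.8], [2.7, 16.6, 4.0]]
side rim/blue 468 med [ -2.9 -18.1 -72.3] [[-27.5, -31.6, -108.5], [28.0, 30.7, -49.4]]
side tab rel. to bail 96 med [ 60.8 -11.8 115.9] [[49.2, -15.3, 100.0], [71.7, -8.0, 131.0]]
side lc low rel. to bail 23 med [ 69.2  -9.8 -35.8] [[54.7, -12.4, -41.5], [84.5, -5.4, -32.4]]
side lc mid rel. to bail 38 med [ 76.3  -8.6 -17.1] [[47.4, -13.8, -31.2], [85.4, -5.5, 0.9]]
side shank rel. to bail 37 med [64.2 -8.8 35.2] [[53.5, -11.8, 7.3], [75.1, -6.0, 62.3]]
top bail 9 med [ -0.5 -13.5   1.5] [[-3.1, -18.6, -1.3], [1.2, -5.3, 4.5]]
top rim/blue 84 med [ 22.8  -2.8 -65.5] [[14.8, -24.6, -109.6], [29.0, 23.6, -44.5]]
top tab rel. to bail 45 med [ 58.1  -5.6 129.2] [[47.4, -11.8, 105.2], [69.6, -1.7, 133.6]]
top lc low rel. to bail 11 med [ 66.9  -6.7 -36.7] [[58.0, -9.7, -41.2], [76.0, -4.3, -33.9]]
top lc mid rel. to bail 7 med [ 50.1  -7.2 -12.3] [[45.8, -8.1, -31.1], [71.9, -4.7, -7.0]]
top shank rel. to bail 7 med [61.8 -5.  41. ] [[52.7, -8.6, 26.8], [67.7, -4.3, 60.6]]
```

Bail is where expected and level. The hook's lower curl is 68 mm ahead and 7 mm to the right. The current height sits mid-window, so I move in slowly.

```bash
python3 -m handwheel '[[1,1,0,0,0],[1,2,0,0,0],[1,3,0,0,0],[1,4,0,0,0],[1,5,0,0,0],[1,5.6,0,0,0],[1,6,0,0,0],[1,6,0,0,0]]'; python3 m2.py;  python3 - <<'E'
from h import *
p,d,s=cap('side');save('in1',p,(260,150,370,250,6))
E
```

```text
time_s: 17.25
tcp_pos: [0.5504, -0.2265, 0.1225]
eef_rot: [180.0, -0.0, -173.6]
contact_force: [-0.1, 0.2, -1.6]
gripper_width: 0.0115
gripper_force: 49.9
[ 0.5504 -0.2265  0.1225] [ 179.9977   -0.0102 -173.5981] 0.0114855918275261
expected bail [ 0.6415 -0.2162  0.1978]
wrist rim/blue 343 med [ -25.4   -5.3 -100.4] [[-27.4, -14.8, -110.0], [-22.2, 14.3, -93.2]]
side bail 20 med [ 0.2 -1.6 -0.8] [[-10.5, -18.6, -9.7], [6.3, 17.1, 5.7]]
side rim/blue 429 med [ -2.2 -19.8 -74.1] [[-25.8, -31.1, -108.3], [28.8, 29.8, -49.9]]
side tab rel. to bail 96 med [  1.6  -4.1 116.6] [[-10.9, -8.6, 98.9], [12.5, 1.5, 128.3]]
side lc low rel. to bail 17 med [  8.7  -0.9 -37.7] [[-3.1, -5.1, -42.6], [21.5, 3.0, -34.3]]
side lc mid rel. to bail 47 med [ 13.7  -1.3 -13.7] [[-12.3, -6.6, -30.3], [25.3, 5.1, 1.7]]
side shank rel. to bail 37 med [ 3.2 -1.9 35.8] [[-6.6, -5.4, 7.4], [13.6, 2.1, 61.6]]
top tab rel. to bail 34 med [  2.1   1.4 128.5] [[-7.6, -5.1, 107.6], [10.1, 5.3, 132.5]]
```

View pics/in1.png

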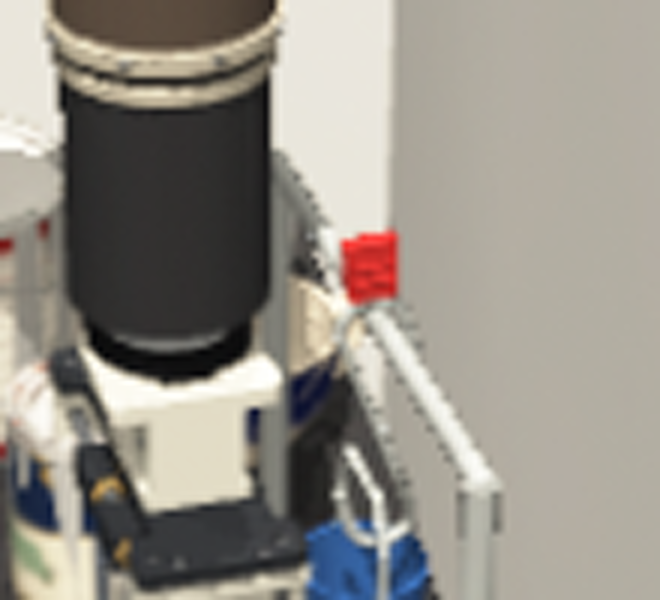

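The bail (380,500) is past the tip, over the mouth of the lower curl, and the hook has not moved. I lower it while easing it toward the curl centre.

```bash
python3 -m handwheel '[[1,0,0,-0.7,0],[1,0.1,0,-1.4,0],[1,0.3,0,-2.1,0],[1,0.5,0,-2.7,0],[1,0.6,0,-3.1,0],[1,0.6,0,-3.3,0],[1,0.6,0,-3.3,0]]'; python3 -m handwheel '[[1,0,0,-0.1,0],[1,0,0,-0.2,0],[1,0,0,-0.2,0]]'; python3 m2.py | grep -v top
```

```text
time_s: 18.32
tcp_pos: [0.5563, -0.2264, 0.0895]
eef_rot: [180.0, -0.0, -173.6]
contact_force: [-0.1, 0.0, -1.5]
gripper_width: 0.0117
gripper_force: 49.9
time_s: 18.7
tcp_pos: [0.5567, -0.2266, 0.0879]
eef_rot: [-180.0, 0.0, -173.6]
contact_force: [0.6, -0.0, 2.4]
gripper_width: 0.0116
gripper_force: 49.9
[ 0.5567 -0.2266  0.0879] [-179.9842    0.0496 -173.594 ] 0.011592233013113521
expected bail [ 0.6478 -0.2163  0.1632]
wrist rim/blue 341 med [ -25.2   -5.3 -100.4] [[-27.1, -15.0, -109.8], [-21.8, 14.3, -93.4]]
side bail 34 med [-0.4 -1.3 -0.8] [[-10.7, -19.6, -5.5], [10.3, 15.8, 5.8]]
side rim/blue 435 med [ -0.1 -18.5 -73.1] [[-25.5, -31.6, -108.4], [29.5, 30.2, -48.8]]
side tab rel. to bail 97 med [ -5.5  -3.7 150.4] [[-17.0, -7.5, 132.6], [6.2, 2.9, 163.9]]
side lc low rel. to bail 26 med [ 0.6 -0.3 -1.7] [[-10.9, -5.7, -6.1], [17.7, 11.6, 0.9]]
side lc mid rel. to bail 41 med [ 7.7 -1.8 16.2] [[-19.9, -6.2, 3.3], [19.2, 3.1, 36.0]]
side shank rel. to bail 37 med [-1.7 -1.3 66. ] [[-10.7, -4.4, 38.9], [9.3, 4.2, 92.8]]
```

Fz rose to +2.4, so the hook now carries the pail. I release gently.

```bash
python3 -m handwheel '[[1,0,0,0,0],[0.88,0,0,0,0],[0.85,0,0,0,0],[0.82,0,0,0,0],[0.75,0,0,0,0],[0.65,0,0,0,0],[0.55,0,0,0,0],[0.4,0,0,0,0]]' 3; python3 -m handwheel '[[0.4,0,0,0,0],[0.4,0,0,0,0],[0.4,0,0,0,0],[0.4,0,0,0,0],[0.4,0,0,0,0],[0.4,0,0,0,0],[0.4,0,0,0,0],[0.4,0,0,0,0]]'; python3 m2.py | grep -v top;  python3 - <<'E'
from h import *
p,d,s=cap('side');save('rel1',p,(230,150,370,250,5))
E
```

```text
time_s: 19.85
tcp_pos: [0.5564, -0.2265, 0.0876]
eef_rot: [-180.0, 0.0, -173.6]
contact_force: [0.2, -0.5, -0.1]
gripper_width: 0.0437
gripper_force: 0.0
time_s: 20.85
tcp_pos: [0.5564, -0.2265, 0.0876]
eef_rot: [180.0, 0.0, -173.6]
contact_force: [0.1, 0.3, 0.0]
gripper_width: 0.0526
gripper_force: 0.0
[ 0.5564 -0.2265  0.0876] [ 179.9991    0.0018 -173.5958] 0.05259086961857022
expected bail [ 0.6475 -0.2162  0.1629]
wrist rim/blue 229 med [ -18.8   -4.7 -106.8] [[-21.3, -15.5, -111.1], [-14.2, 16.5, -100.4]]
side bail 30 med [-1.3 -1.  -0.4] [[-11.0, -17.8, -6.8], [10.5, 18.5, 4.2]]
side rim/blue 442 med [  2.9 -18.1 -72.1] [[-22.5, -31.7, -108.6], [31.1, 30.7, -47.8]]
side tab rel. to bail 95 med [ -4.8  -3.3 151.8] [[-16.8, -7.8, 133.6], [6.7, 3.1, 163.2]]
side lc low rel. to bail 24 med [ 0.6 -0.2 -1.2] [[-8.3, -4.5, -7.0], [17.5, 11.3, 1.6]]
side lc mid rel. to bail 39 med [10.  -1.7 17.4] [[-19.9, -5.7, 3.3], [19.3, 3.7, 32.4]]
side shank rel. to bail 38 med [-2.5 -2.1 68.6] [[-11.6, -6.9, 38.1], [8.7, 2.5, 93.6]]
```

View pics/rel1.png

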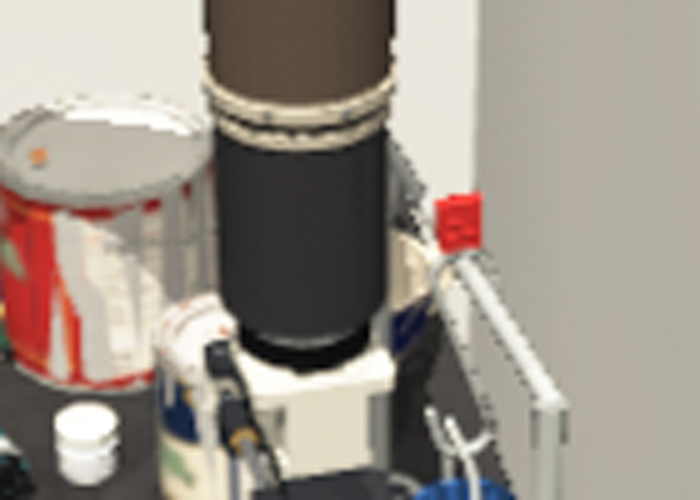

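The hook holds the bail, and the pail hangs from it, tilted only a few degrees. I withdraw up and back.

```bash
python3 -m handwheel '[[0.2,0,0,0,0],[0.2,0,0,0,0],[0.2,-0.3,0,1,0],[0.2,-1,0,3,0],[0.2,-2.5,0,5.5,0],[0.2,-5,0,8,0],[0.2,-9,0,11,0],[0.2,-12,0,12,0]]'; python3 -m handwheel '[[0.2,0,0,0,0],[0.2,0,0,0,0],[0.2,0,0,0,0],[0.2,0,0,0,0],[0.2,0,0,0,0],[0.2,0,0,0,0],[0.2,0,0,0,0],[0.2,0,0,0,0]]'; python3 - <<'E'
from h import *
p,d,s=cap('side');save('fin',p,(200,140,380,320,4 if 0 else 3))
E
```

```text
time_s: 22.05
tcp_pos: [0.4357, -0.2267, 0.2102]
eef_rot: [-179.9, 0.2, -173.6]
contact_force: [-0.2, 0.0, -0.3]
gripper_width: 0.0698
gripper_force: 0.0
time_s: 23.05
tcp_pos: [0.4363, -0.2265, 0.2075]
eef_rot: [-180.0, -0.0, -173.6]
contact_force: [-0.4, 0.2, 0.6]
gripper_width: 0.0702
gripper_force: 0.0
```

View pics/fin.png

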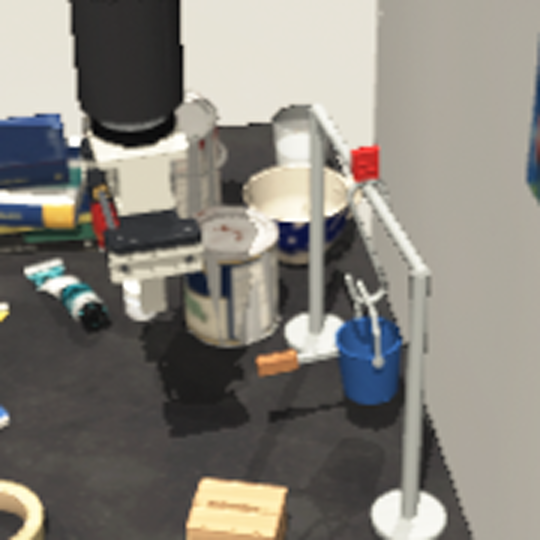

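The pail (370,360) hangs from the hook, clear of the table, and the tab is at (365,162). I let it settle and hand in.

```bash
for i in 1 2 3; do python3 -m handwheel '[[0.2,0,0,0,0],[0.2,0,0,0,0],[0.2,0,0,0,0],[0.2,0,0,0,0],[0.2,0,0,0,0],[0.2,0,0,0,0],[0.2,0,0,0,0],[0.2,0,0,0,0]]' >/dev/null; done; python3 -c "
from h import *
P=[]
for i in range(2):
    p,d,s=cap('side');Q=pts('side',d,(d>0));h=cv2.cvtColor(p,cv2.COLOR_RGB2HSV)[d>0].astype(int)
    m=(abs(h[:,0]-110)<12)&(h[:,1]>130)&(abs(Q[:,0]-.65)<.06)&(abs(Q[:,1]+.22)<.05)&(Q[:,2]>.03)&(Q[:,2]<.14);print(m.sum(),Q[m].mean(0),Q[m].min(0),Q[m].max(0))
print(r.close_job())"
```

```text
454 [ 0.65161624 -0.22113094  0.08902181] [ 0.62081997 -0.25311221  0.04931951] [ 0.68247901 -0.17826078  0.11873727]
449 [ 0.65174681 -0.22104877  0.08877892] [ 0.62209295 -0.25058383  0.04890817] [ 0.68245871 -0.18103856  0.12170528]
the job is handed in; nothing more can be done
None
```

The S-hook hangs let go on the rail, and the pail hangs free and still by its bail from the lower curl, about 49 mm off the table; the job was handed in at about 26 s, with no verdict returned.

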